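# Turn the barista's row round

## Task

Move the four things that stand in the dark wooden rack into the blue rack, in reverse order: the one at the left end of the wooden rack goes to the right end of the blue rack, and so on, so that customers on the far side see the row as you see it now. Stand each one upright on the floor of its own pocket, never tip one over on the way, and leave the white milk jug where it stands.

Things in the scene. Friction and masses are not known exactly. Their poses are not given: they have to be found in the camera images.
- cocoa_shaker: clear shaker with grey domed top, round, 44 mm in diameter (34 mm above a height of 74 mm), 90 mm tall, about 0.1 kg; grasp it across its body. Origin: centre of its underside; z up its axis. It stands in the wooden rack at the start.
- spice_jar: round spice jar with a mustard-yellow lid, 42 mm in diameter, 96 mm tall. Origin: centre of its underside; z up its axis. It stands in the wooden rack at the start.
- tamper: coffee tamper: metal foot 58 mm in diameter and 26 mm high, above it an upright round wooden grip up to 38 mm in diameter, 87 mm tall in all, about 0.4 kg; grasp the grip. Origin: centre of its underside; z up its axis. It stands in the wooden rack at the start.
- stamp: wooden hand stamp: block 34 x 46 mm (x, y) and 20 mm high, above it an upright turned handle up to 28 mm in diameter, 67 mm tall in all; grasp the handle. Origin: centre of its underside; z up the handle. It stands in the wooden rack at the start; its turn in the pocket does not matter.
- pad_cocoa_shaker: flat red inlay, 70 x 70 x 2 mm, fixed in the dark wooden rack (same size and build as the blue rack); the cocoa shaker stands on it at the start, so it shows that thing's place in the old row. Origin: centre of its underside, 26 mm above the worktop; y along the row to the left.
- pad_spice_jar: flat white inlay, 70 x 70 x 2 mm, fixed in the dark wooden rack (same size and build as the blue rack); the spice jar stands on it at the start, so it shows that thing's place in the old row. Origin: centre of its underside, 26 mm above the worktop; y along the row to the left.
- pad_tamper: flat yellow inlay, 70 x 70 x 2 mm, fixed in the dark wooden rack (same size and build as the blue rack); the tamper stands on it at the start, so it shows that thing's place in the old row. Origin: centre of its underside, 26 mm above the worktop; y along the row to the left.
- pad_stamp: flat green inlay, 70 x 70 x 2 mm, fixed in the dark wooden rack (same size and build as the blue rack); the stamp stands on it at the start, so it shows that thing's place in the old row. Origin: centre of its underside, 26 mm above the worktop; y along the row to the left.
- blue_rack: empty blue rack beyond the wooden one, fixed: 324 x 86 mm plus a wire grip at each end (358 mm over all), four pockets 74 x 74 mm, on short feet, pocket floors 26 mm, dividers 36 mm, rim 38 mm above the worktop. Origin: its middle, at worktop height; x away from the robot, y along the row to the left: pocket centres at x = 0, y = +117, +39, -39, -117 mm. Both racks are turned up to 0.2 rad.
- milk_jug: white ceramic milk jug, 67 x 103 mm with its handle, 85 mm tall, loose on the worktop to the left of the racks; a bystander. Origin: centre of its underside.
Things that resemble listed ones, but are neither listed nor needed, are in the scene too. What is shaped like the spice_jar but purple or red is not meant. Leave any orange look-alike of the stamp alone.

How it is judged:
By the outcome, as a careful person would: the job done as asked, in the order asked, and still so for the second after the job is handed in, with the robot touching nothing.
It also fails if it takes over 93 s, if anything falls off the work surface, if the arm or the gripper's body presses on something with over 40 N, if the wrist force passes 120 N, or if a joint passes its speed limit or range.

## Robot

A 7-joint arm with a two-finger parallel gripper is mounted at the origin on a cart in front of the work surface, level with it; the furniture and walls round the work are solid. World frame = base frame: x ahead of the robot, y to its left, z up, the work surface at z = 0. Lengths are in m, angles in rad, forces in N, time in s.
With the tool pointing down it reaches from about 0.425 to 0.875 m from the base axis. Payload 4.7 kg.
Tool frame: the origin (TCP) lies midway between the tips of the shut fingers; the grasp point (between the pads) lies tcp_to_grasp behind it (tcp_to_grasp is the distance from the TCP to the grasp point, in m); z points along the fingers, y is the line along which they close (so a half turn about z gives the same grasp; the last joint's range is limited). The gripper opens to 85 mm and grips with 20 to 120 N. Pads are 22 mm wide; open, the fingers measure 114 mm over their backs; the gripper's body (76 mm by 85 mm) begins 54 mm behind the grasp point. The pads swing forward as they close: fully open they stand 13 mm farther back than shut.
Start: joints at [-1.102, 0.321, -0.07, 1.45, 0.023, 1.371, -0.057], TCP at [0.286, 0.584, 0.231] pointing down, gripper open.
Joint ranges: [-2.86, 2.86], [-0.3, 2.09], [-1.38, 1.24], [0.06, 2.45], [-1.56, 4.7], [0.09, 2.05], [-2.69, 2.69]. Speed limits (rad/s): [2.57, 2.57, 3.14, 3.14, 3.14, 3.14, 3.14].

## Interface

Orientations are given as a rotation vector (axis times angle).
In Python, from workcell import * gives the robot as it stands.
- The arm moves only by the tool move_arm, never from a script. Its argument "deltas" is one flat list of numbers, 7 for each row, row after row: the shift along the tool's x, y, z each as a share of 0.15 m, from -1 to 1, then the turn, a rotation vector about the tool's x, y, z each as a share of 180 degrees, from -1 to 1, then the closure, from -1 (fully open) to 1 (shut). A call has 1 to 8 rows; each row is the pose to reach, as a shift and turn from the pose commanded when the call began, along the tool's axes at that moment, turning the shorter way round; what a row does not reach only later rows make up. A row lasts 1/10 s, in which the tool goes at most 50 mm and 8.59 degrees, less where a joint would pass 70% of its speed; a pose out of reach is approached as far as the arm can. A call with a number of a shift or a turn outside -1 to 1 is refused whole. A call with a gripper value outside its range is refused whole. The fingers move at their own pace and stop on an object; the grip force is fixed at half the most. Time passes only in rows, so rows that repeat a pose let the fingers close. It gives the time, the measured TCP pose, the force, the opening and the grip force at its end, in the units of the state.
- observe(): the state, without advancing time (a new reading comes with each control period).
- get_image(name): name is "side" or "top"; returns the picture (384x512x3 uint8, red, green, blue); there is no depth.
- camera_params(name): a dict with "mtx" (3x3 intrinsics, pixels), "k1" (the pictures are not rectified: a ray, as slopes to the right and down, at radius r is drawn at 1 + k1 r^2 times it, then the intrinsics apply), "origin" and "rotation" of the camera in the world. Camera axes: x right, y up, looking along -z (the intrinsics and any distortion apply to the point x, -y, -z); pixel columns grow to the right and rows downward; lengths in m; the calibration is good to about 2 mm. A picture is of the moment at which its call begins. camera_params takes no time and is no camera call.
- job_done(): hands the job in; it is judged then, once.
The state is a dict: "clock": time; "q": joint angles; "qd": joint speeds; "joint_efforts": joint torques, N m; "tool_pos": TCP position; "tool_rot": TCP orientation; "ft_force": force on the tool from outside, world axes, zero at the start; "torque": the same for the moment, N m; "gripper_width": opening from 0.0 (shut) to 1.0 (fully open); "finger_force": force on a finger pad.
Only numpy, scipy, OpenCV 4.12 (cv2) and the standard library are available. Lean on these libraries where they do the work, as an engineer would, in place of code of your own. Each camera call takes 0.05 s, during which the arm holds its last target. There are 200 camera calls.

## Working session

There is one attempt and no reset: what is moved stays moved. The work goes in short steps, Python scripts to look and compute and a tool call to move; the robot and the scene stay as the last step left them, time stands still between calls to the robot, and variables do not carry over. Pictures are saved under pics/ and viewed, at most 14 in all, crops included, and the job is handed in when it is done.

Besides the shell and the picture viewer there is one more tool, called after "Call:" by a JSON object that holds its "fn" and its "kwargs", one argument or row to a line. move_arm: Moves the arm, as the interface text tells. Shift numbers are shares of 0.15 m and turn numbers shares of 180 degrees, none past 1 either way. Its arguments: {"type":"object","properties":{"deltas":{"type":"array","items":{"type":"number","minimum":-1,"maximum":1}}},"required":["deltas"]}

```bash
ls; mkdir -p pics; python3 - <<'E'
from workcell import *
import cv2
for n in("side","top"):
    cv2.imwrite(f"pics/{n}0.png",get_image(n)[:,:,::-1])
    p=camera_params(n); print(n,p)
s=observe(); print(s)
try: print(tcp_to_grasp)
except Exception as e: print(e)
E
```

```text
pics
side {'mtx': array([[351.98072085,   0.        , 251.22330037],
       [  0.        , 351.98072085, 192.61548925],
       [  0.        ,   0.        ,   1.        ]]), 'k1': -0.08975927466631096, 'origin': array([ 0.29443263, -0.58079487,  0.61152228]), 'rotation': array([ 0.87222631, -0.1466958 , -0.32285156])}
top {'mtx': array([[449.29085734,   0.        , 255.90632701],
       [  0.        , 449.29085734, 195.35017873],
       [  0.        ,   0.        ,   1.        ]]), 'k1': -0.09261546994484482, 'origin': array([0.32938792, 0.05604563, 1.0386353 ]), 'rotation': array([ 0.13941758, -0.1593079 , -1.54053476])}
{'clock': 0.1, 'q': array([-1.10190153,  0.32175015, -0.07009608,  1.4515446 ,  0.0226102 ,
        1.3707902 , -0.05687093]), 'qd': array([ 1.73924818e-03, -1.39853098e-03,  7.67677591e-05, -1.04940872e-03,
       -2.40568163e-04, -1.34297596e-03, -7.11351186e-04]), 'joint_efforts': array([ 2.54301983e-05, -4.94877505e+01, -3.83819053e-01, -3.15206480e+01,
        1.29392548e-02,  7.46172562e-03,  3.88518146e-06]), 'tool_pos': array([0.28536203, 0.58348323, 0.23033635]), 'tool_rot': array([-7.08077580e-01, -3.06046019e+00,  2.63994637e-03]), 'ft_force': array([-0.42688554, -0.27441748,  0.49530538]), 'torque': array([-0.02377084, -0.03663296,  0.00812192]), 'finger_force': 0.0, 'gripper_width': 0.9997856268657054}
0.0187
```

View pics/top0.png

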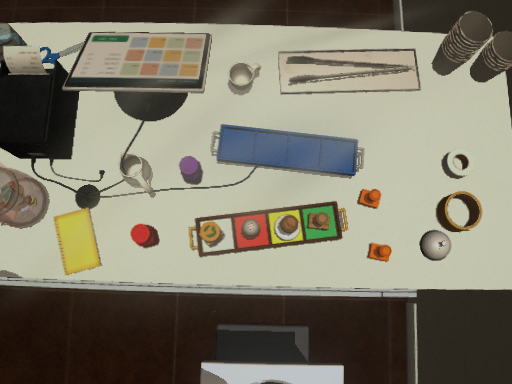

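View pics/side0.png

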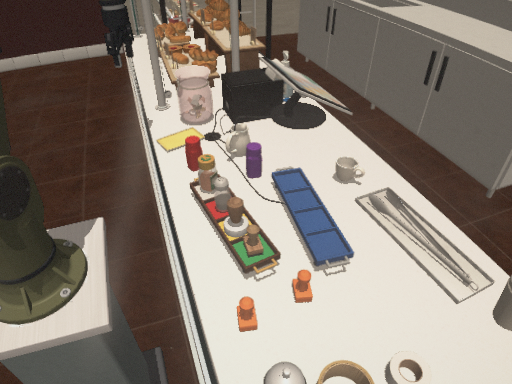

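The top view shows the wooden rack at about (268,228), holding from left to right the spice jar (210,230), shaker (250,228), tamper (288,226) and stamp (319,220). The blue rack is at (288,150). The jug is at (135,170).

Possible mix-ups: purple jar (190,167), red jar (143,235), and orange stamps (370,198) and (380,252). The jar I want is the yellow-lidded one at (210,230), and the stamp I want is the brown one on green at (319,220). I'll check both in a close crop.

```bash
cat > h.py <<'E'
import numpy as np, cv2
from workcell import *
from scipy.spatial.transform import Rotation as R
def ray(n,uv):
    p=camera_params(n); K=p["mtx"]; k=p["k1"]
    q=cv2.undistortPoints(np.array([[uv]],float),K,np.array([k,0,0,0.]))[0,0]
    d=R.from_rotvec(p["rotation"]).apply([q[0],-q[1],-1]); return p["origin"],d/np.linalg.norm(d)
def onz(n,uv,z):
    o,d=ray(n,uv); return o+d*(z-o[2])/d[2]
def tri(a,b):  # top uv, side uv
    o1,d1=ray("top",a); o2,d2=ray("side",b)
    s=np.linalg.lstsq(np.c_[d1,-d2],o2-o1,rcond=None)[0]
    A=o1+s[0]*d1;B=o2+s[1]*d2; return (A+B)/2,np.linalg.norm(A-B)
def proj(n,P):
    p=camera_params(n); c=R.from_rotvec(p["rotation"]).inv().apply(np.array(P)-p["origin"])
    x,y=c[0]/-c[2],-c[1]/-c[2]; f=1+p["k1"]*(x*x+y*y)
    return p["mtx"][:2,:2]@[x*f,y*f]+p["mtx"][:2,2]
E
python3 - <<'E'
import cv2
a=cv2.imread("pics/top0.png")[195:260,185:350]; b=cv2.imread("pics/side0.png")[145:280,180:355]
cv2.imwrite("pics/ct.png",cv2.resize(a,None,fx=4.8,fy=4.8,interpolation=cv2.INTER_CUBIC))
cv2.imwrite("pics/cs.png",cv2.resize(b,None,fx=4.4,fy=4.4,interpolation=cv2.INTER_CUBIC))
from h import *
for n in("top","side"):
    im=cv2.imread(f"pics/{n}0.png"); h=cv2.cvtColor(im,cv2.COLOR_BGR2HSV)
    m=cv2.inRange(h,(100,110,40),(122,255,255)); m[:, :]=m
    c=max(cv2.findContours(m,cv2.RETR_EXTERNAL,cv2.CHAIN_APPROX_NONE)[0],key=cv2.contourArea)
    e=cv2.approxPolyDP(cv2.convexHull(c),6,True)[:,0]
    print(n,cv2.contourArea(c),e.tolist(),[onz(n,u,.038).round(4).tolist() for u in e])
E
```

```text
top 140.0 [[355, 158], [355, 173], [332, 171]] [[0.6175, -0.1827, 0.038], [0.5815, -0.182, 0.038], [0.5847, -0.1284, 0.038]]
side 1112.5 [[294, 214], [320, 209], [344, 247], [317, 259]] [[0.5945, -0.0365, 0.038], [0.6614, -0.0421, 0.038], [0.6522, -0.1692, 0.038], [0.5814, -0.1785, 0.038]]
```

View pics/ct.png

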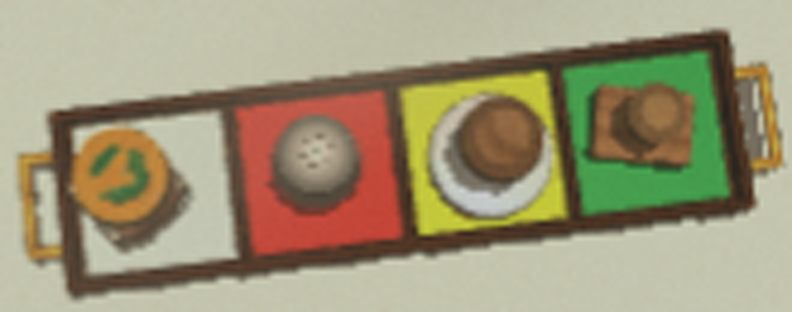

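View pics/cs.png

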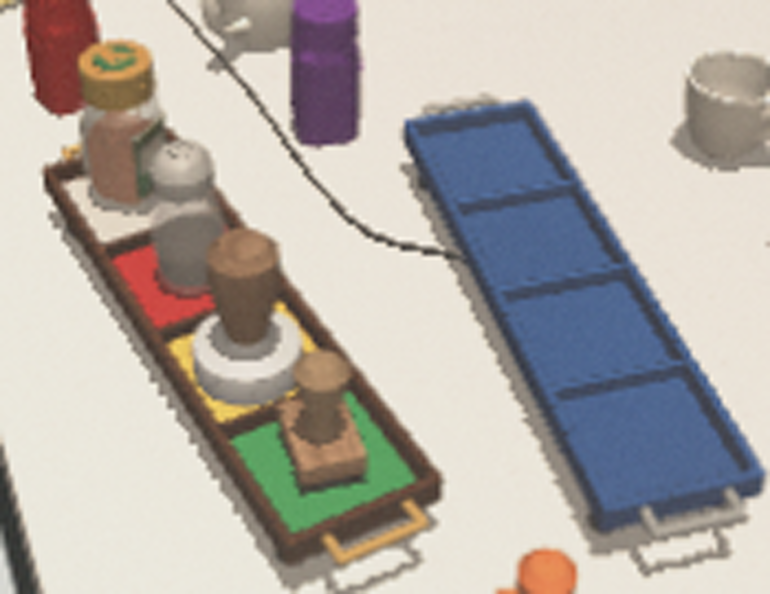

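The crops confirm the choice: mustard lid on white, grey dome on red, tamper on yellow, and brown stamp on green. The two orange stamps and the purple and red jars are outside the rack. Next I need the blue rack's corners in the top view.

```bash
python3 - <<'E'
from h import *
a=cv2.imread("pics/top0.png")[115:185,205:370]
cv2.imwrite("pics/cb.png",cv2.resize(a,None,fx=4.8,fy=4.8,interpolation=cv2.INTER_CUBIC))
T=lambda u,v:((u+.5)/4.8-.5+185,(v+.5)/4.8-.5+195)
S=lambda u,v:((u+.5)/4.4-.5+180,(v+.5)/4.4-.5+145)
for k,t,s in[("spice lid",(120,175),(117,58)),("shaker dome",(316,150),(181,150)),("tamper top",(503,134),(245,242)),("stamp top",(657,110),(323,362)),
  ("rim LF",(52,113),(75,92+50)),("rim RF",(728,33),(438,480)),("rim RN",(750,208),(285,548))]:
    P,e=tri(T(*t),S(*s)); print(k,P.round(4),round(e,4))
im=cv2.imread("pics/top0.png"); h=cv2.cvtColor(im,cv2.COLOR_BGR2HSV)
print(h[150,240],h[165,340])
for n,lo in(("top",(100,110,40)),("side",(100,110,40))):
    im=cv2.imread(f"pics/{n}0.png"); h=cv2.cvtColor(im,cv2.COLOR_BGR2HSV)
    m=cv2.morphologyEx(cv2.inRange(h,(100,80,20),(125,255,255)),cv2.MORPH_CLOSE,np.ones((5,5)))
    c=max(cv2.findContours(m,cv2.RETR_EXTERNAL,cv2.CHAIN_APPROX_NONE)[0],key=cv2.contourArea)
    e=cv2.approxPolyDP(cv2.convexHull(c),4,True)[:,0]
    print(n,cv2.contourArea(c),[(u.tolist(),onz(n,u,.038).round(4).tolist()) for u in e])
E
```

```text
spice lid [0.4302 0.139  0.1257] 0.0018
shaker dome [0.4439 0.0561 0.1166] 0.0012
tamper top [ 0.4533 -0.0245  0.1149] 0.0017
stamp top [ 0.4686 -0.095   0.0928] 0.0016
rim LF [0.4368 0.1801 0.0463] 0.058
rim RF [ 0.5133 -0.1375  0.0377] 0.0007
rim RN [ 0.4312 -0.1481  0.0336] 0.0002
[108  87 129] [108 107 124]
top 3902.5 [([222, 125], [0.6886, 0.129, 0.038]), ([356, 148], [0.6418, -0.1856, 0.038]), ([355, 173], [0.5815, -0.182, 0.038]), ([217, 158], [0.6082, 0.1374, 0.038])]
side 3056.0 [([272, 173], [0.6076, 0.1339, 0.038]), ([299, 168], [0.6876, 0.1299, 0.038]), ([352, 253], [0.6595, -0.1901, 0.038]), ([318, 261], [0.5809, -0.184, 0.038])]
```

View pics/cb.png

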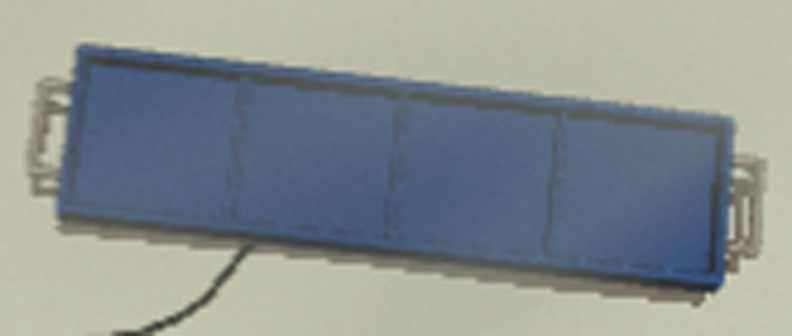

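The crop shows the empty blue rack with rim corners at crop pixels LF (80,45), RF (733,118), RN (718,283) and LN (60,213). I'll triangulate those with the side view.

```bash
python3 - <<'E'
from h import *
T=lambda u,v:((u+.5)/4.8-.5+205,(v+.5)/4.8-.5+115)
S=lambda u,v:((u+.5)/4.4-.5+180,(v+.5)/4.4-.5+145)
C=[]
for k,t,s in[("LF",(80,45),(530,101)),("RF",(733,118),(763,474)),("RN",(718,280),(597,518)),("LN",(60,212),(407,121))]:
    P,e=tri(T(*t),S(*s)); A=onz("top",T(*t),.038);B=onz("side",S(*s),.038); C.append((A+B)/2); print(k,P.round(4),round(e,4),A.round(4),B.round(4))
C=np.array(C); print("sides",np.linalg.norm(C-np.roll(C,-1,0),axis=1).round(4))
c=C.mean(0)[:2]; v=(C[0]+C[3]-C[1]-C[2])[:2]; v/=np.linalg.norm(v); print("centre",c,"yaw",np.arctan2(-v[0],v[1]))
for y in(.117,.039,-.039,-.117): print((c+y*v).round(4))
q=observe(); print(R.from_rotvec(q["tool_rot"]).as_matrix().round(4))
# move: yaw to target frame (x=+Y,y=+X,z=-Z)
M=R.from_rotvec(q["tool_rot"]); G=R.from_matrix(np.array([[0,1,0],[1,0,0],[0,0,-1.]]))
print("turn share",((M.inv()*G).as_rotvec()/np.pi).round(4))
for tgt in([.45,.30,.231],[.43,.139,.231]): print((M.inv().apply(np.array(tgt)-q["tool_pos"])/.15).round(3))
E
```

```text
LF [0.6912 0.1308 0.038 ] 0.0002 [0.6911 0.1308 0.038 ] [0.6913 0.1308 0.038 ]
RF [ 0.6631 -0.1891  0.0378] 0.0009 [ 0.6635 -0.1893  0.038 ] [ 0.6625 -0.1893  0.038 ]
RN [ 0.5804 -0.1807  0.0314] 0.0059 [ 0.5816 -0.1801  0.038 ] [ 0.574  -0.1852  0.038 ]
LN [0.6076 0.1367 0.0386] 0.0028 [0.6064 0.137  0.038 ] [0.6094 0.1376 0.038 ]
sides [0.3213 0.0855 0.3214 0.0836]
centre [ 0.63497476 -0.02594274] yaw -0.09083392150649319
[0.6456 0.0906]
[0.6385 0.0129]
[ 0.6314 -0.0648]
[ 0.6244 -0.1425]
[[-8.984e-01  4.392e-01 -7.000e-04]
 [ 4.392e-01  8.984e-01 -1.600e-03]
 [-1.000e-04 -1.700e-03 -1.000e+00]]
turn share [-5.000e-04  3.000e-04  3.553e-01]
[-1.816 -1.216 -0.002]
[-2.168 -2.239 -0.   ]
```

Call:
{"fn": "move_arm", "kwargs": {
  "deltas": [-1,-0.5,0,0,0,0.3553,-1,-1,-0.5,0,0,0,0.3553,-1,-1,-0.5,0,0,0,0.3553,-1,-1,-0.5,0,0,0,0.3553,-1,-1,-0.5,0,0,0,0.3553,-1,-1,-0.5,0,0,0,0.3553,-1,-1,-0.5,0,0,0,0.3553,-1,-1,-0.5,0,0,0,0.3553,-1]
}}

```text
clock: 0.9
tool_pos: [0.3872, 0.4503, 0.2308]
tool_rot: [2.227, 2.216, -0.001]
ft_force: [0.2, 0.1, 0.4]
gripper_width: 1.002
finger_force: 0.0
```

Call:
{"fn": "move_arm", "kwargs": {
  "deltas": [-1,0.15,0,0,0,0,-1,-1,0.15,0,0,0,0,-1,-1,0.15,0,0,0,0,-1,-1,0.28,0,0,0,0,-1]
}}

```text
clock: 1.3
tool_pos: [0.4294, 0.2931, 0.2309]
tool_rot: [2.229, 2.213, -0.006]
ft_force: [0.9, 1.3, 0.3]
gripper_width: 0.999
finger_force: 0.0
```

Call:
{"fn": "move_arm", "kwargs": {
  "deltas": [-1,0,0,0,0,0,-1,-1,0,0,0,0,0,-1,-1,0,0,0,0,0,-1,-1,0,0,0,0,0,-1]
}}

```text
clock: 1.7
tool_pos: [0.4298, 0.1433, 0.2313]
tool_rot: [2.233, 2.209, -0.002]
ft_force: [0.4, 0.6, 0.7]
gripper_width: 0.997
finger_force: 0.0
```

Call:
{"fn": "move_arm", "kwargs": {
  "deltas": [-0.08,0,0,0,0,0,-1,-0.08,0,0,0,0,0,-1]
}}

```text
clock: 1.9
tool_pos: [0.4293, 0.1378, 0.2313]
tool_rot: [2.223, 2.22, -0.0]
ft_force: [-0.3, 0.4, 0.0]
gripper_width: 0.997
finger_force: 0.0
```

Call:
{"fn": "move_arm", "kwargs": {
  "deltas": [0,0,0.3,0,0,0,-1,0,0,0.6,0,0,0,-1,0,0,0.85,0,0,0,-1,0,0,1,0,0,0,-1]
}}

```text
clock: 2.3
tool_pos: [0.4272, 0.1392, 0.0782]
tool_rot: [-2.218, -2.223, 0.007]
ft_force: [0.7, 0.9, 0.1]
gripper_width: 1.001
finger_force: 0.0
```

Call:
{"fn": "move_arm", "kwargs": {
  "deltas": [0,0,0.13,0,0,0,-1,0,0,0.13,0,0,0,-1]
}}

```text
clock: 2.5
tool_pos: [0.4269, 0.1389, 0.0591]
tool_rot: [-2.218, -2.223, 0.01]
ft_force: [0.3, -0.3, 0.6]
gripper_width: 1.004
finger_force: 0.0
```

```bash
python3 - <<'E'
from h import *
a=get_image("top")[140:270,170:360,::-1]; b=get_image("side")[100:290,150:370,::-1]
f=lambda i,w:cv2.resize(i,(w,580))
cv2.imwrite("pics/g1.png",np.hstack([cv2.resize(a,(400,274)),cv2.resize(b,(400,345))[:274]]) if 0 else cv2.resize(b,(660,570)))
E
```

```text
(no output)
```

View pics/g1.png

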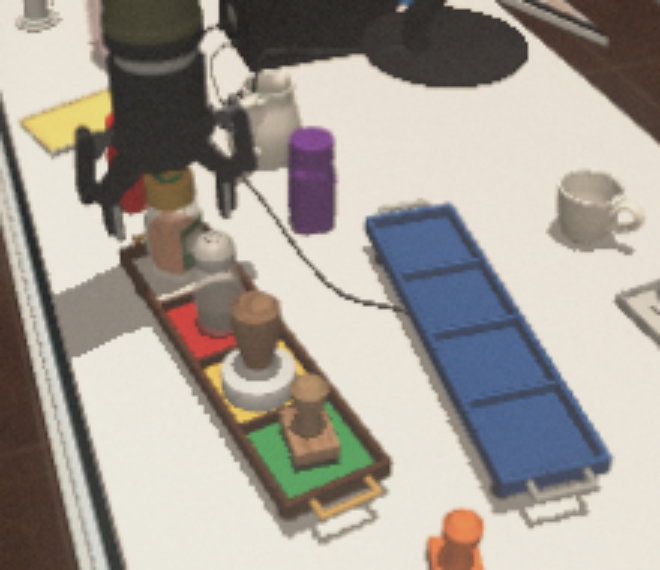

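The open fingers straddle the spice jar at (170,200) in the crop, and the shaker next to it is clear. I'll close the gripper.

Call:
{"fn": "move_arm", "kwargs": {
  "deltas": [0,0.02,0,0,0,0,0,0,0.02,0,0,0,0,0,0,0.02,0,0,0,0,0.3,0,0.02,0,0,0,0,1,0,0.02,0,0,0,0,1,0,0.02,0,0,0,0,1,0,0.02,0,0,0,0,1,0,0.02,0,0,0,0,1]
}}

```text
clock: 3.4
tool_pos: [0.4329, 0.1392, 0.0633]
tool_rot: [-2.222, -2.221, -0.003]
ft_force: [-1.0, -0.5, 5.2]
gripper_width: 0.547
finger_force: 60.9
```

Call:
{"fn": "move_arm", "kwargs": {
  "deltas": [0,0,-0.1,0,0,0,1,0,0,-0.25,0,0,0,1,0,0,-0.4,0,0,0,1,0,0,-0.55,0,0,0,1,0,0,-0.65,0,0,0,1,0,0,-0.7,0,0,0,1]
}}

```text
clock: 4.0
tool_pos: [0.4331, 0.139, 0.1687]
tool_rot: [2.221, 2.221, 0.005]
ft_force: [-0.3, -0.3, -1.7]
gripper_width: 0.549
finger_force: 61.8
```

Call:
{"fn": "move_arm", "kwargs": {
  "deltas": [-0.1,0.1,0,0,0,0,1,-0.25,0.25,0,0,0,0,1,-0.4,0.4,0,0,0,0,1,-0.6,0.6,0,0,0,0,1,-0.75,0.75,0,0,0,0,1,-0.9,0.9,0,0,0,0,1,-1,1,0,0,0,0,1]
}}

```text
clock: 4.7
tool_pos: [0.5832, -0.0137, 0.1663]
tool_rot: [2.223, 2.219, -0.002]
ft_force: [0.8, 0.5, -2.0]
gripper_width: 0.548
finger_force: 61.8
```

Call:
{"fn": "move_arm", "kwargs": {
  "deltas": [-0.1,0.05,0,0,0,0,1,-0.25,0.1,0,0,0,0,1,-0.4,0.15,0,0,0,0,1,-0.55,0.2,0,0,0,0,1,-0.7,0.25,0,0,0,0,1,-0.8,0.275,0,0,0,0,1,-0.86,0.275,0,0,0,0,1,-0.86,0.275,0,0,0,0,1]
}}

```text
clock: 5.5
tool_pos: [0.6229, -0.1418, 0.1665]
tool_rot: [-2.224, -2.219, 0.001]
ft_force: [0.2, -0.4, -1.2]
gripper_width: 0.545
finger_force: 61.8
```

Call:
{"fn": "move_arm", "kwargs": {
  "deltas": [0,0,0.1,0,0,0,1,0,0,0.2,0,0,0,1,0,0,0.35,0,0,0,1,0,0,0.5,0,0,0,1,0,0,0.6,0,0,0,1,0,0,0.6,0,0,0,1]
}}

```text
clock: 6.1
tool_pos: [0.6212, -0.1387, 0.0733]
tool_rot: [-2.217, -2.219, 0.005]
ft_force: [0.3, 0.1, -1.5]
gripper_width: 0.549
finger_force: 61.8
```

Call:
{"fn": "move_arm", "kwargs": {
  "deltas": [-0.02,0.015,0.03,0,0,0,1,-0.02,0.015,0.055,0,0,0,1,-0.02,0.015,0.055,0,0,0,1]
}}

```text
clock: 6.4
tool_pos: [0.626, -0.1436, 0.0689]
tool_rot: [2.222, 2.221, 0.001]
ft_force: [-1.0, 0.5, -1.3]
gripper_width: 0.549
finger_force: 61.8
```

Call:
{"fn": "move_arm", "kwargs": {
  "deltas": [0,0,0.02,0,0,0,1,0,0,0.035,0,0,0,1,0,0,0.035,0,0,0,1]
}}

```text
clock: 6.7
tool_pos: [0.6256, -0.1432, 0.0631]
tool_rot: [-2.221, -2.221, -0.0]
ft_force: [-0.7, 0.6, -1.3]
gripper_width: 0.548
finger_force: 61.8
```

Call:
{"fn": "move_arm", "kwargs": {
  "deltas": [0,0,0.012,0,0,0,1,0,0,0.02,0,0,0,1,0,0,0.02,0,0,0,1]
}}

```text
clock: 7.0
tool_pos: [0.626, -0.1435, 0.0614]
tool_rot: [2.222, 2.221, 0.001]
ft_force: [-2.2, 1.6, 4.8]
gripper_width: 0.552
finger_force: 62.3
```

Contact shows in the force reading, so I'll release and retreat.

Call:
{"fn": "move_arm", "kwargs": {
  "deltas": [0,0,0,0,0,0,0.3,0,0,0,0,0,0,0,0,0,0,0,0,0,-0.5,0,0,0,0,0,0,-1,0,0,0,0,0,0,-1,0,0,0,0,0,0,-1]
}}

```text
clock: 7.6
tool_pos: [0.6257, -0.1434, 0.0602]
tool_rot: [-2.222, -2.221, 0.0]
ft_force: [-0.3, 1.2, 0.0]
gripper_width: 1.006
finger_force: 0.0
```

Call:
{"fn": "move_arm", "kwargs": {
  "deltas": [0,0,-0.15,0,0,0,-1,0,0,-0.4,0,0,0,-1,0,0,-0.7,0,0,0,-1,0,0,-0.7,0,0,0,-1]
}}

```text
clock: 8.0
tool_pos: [0.6296, -0.1449, 0.1723]
tool_rot: [2.215, 2.214, 0.011]
ft_force: [0.5, 0.2, 1.0]
gripper_width: 1.001
finger_force: 0.0
```

Call:
{"fn": "move_arm", "kwargs": {
  "deltas": [0.3,-0.3,0,0,0,0,-1,0.6,-0.6,0,0,0,0,-1,0.9,-0.9,0,0,0,0,-1,1,-1,0,0,0,0,-1]
}}

```text
clock: 8.4
tool_pos: [0.4828, -0.0008, 0.1648]
tool_rot: [2.222, 2.221, -0.0]
ft_force: [-0.5, 0.9, 0.9]
gripper_width: 1.0
finger_force: 0.0
```

Call:
{"fn": "move_arm", "kwargs": {
  "deltas": [0.3,-0.2,0,0,0,0,-1,0.38,-0.26,0,0,0,0,-1,0.38,-0.26,0,0,0,0,-1,0.38,-0.26,0,0,0,0,-1]
}}

```text
clock: 8.8
tool_pos: [0.4457, 0.0547, 0.1654]
tool_rot: [2.221, 2.221, 0.001]
ft_force: [0.4, -1.1, -0.7]
gripper_width: 1.004
finger_force: 0.0
```

```bash
python3 - <<'E'
from h import *
a=get_image("side")[100:290,150:370,::-1]
cv2.imwrite("pics/g2.png",cv2.resize(a,(660,570)));print(observe()["tool_pos"])
E
```

```text
[0.44605543 0.05403741 0.16542362]
```

View pics/g2.png

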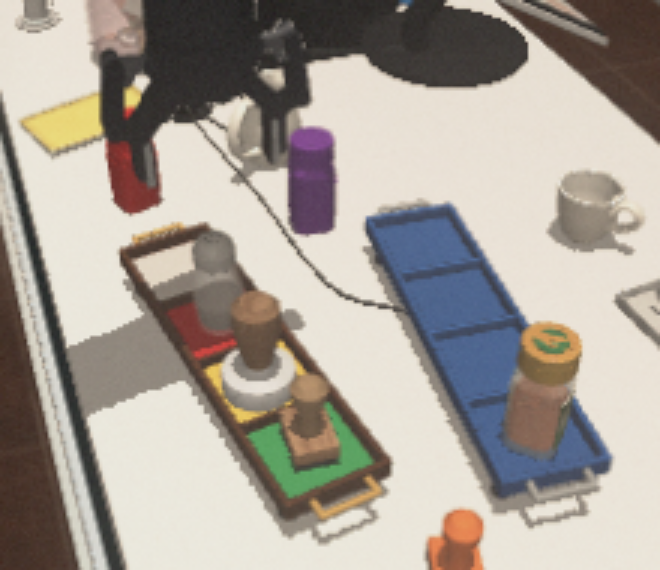

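The spice jar stands upright in the right-end pocket, around (540,400). The shaker at (215,285) is next. I'll descend and grip it.

Call:
{"fn": "move_arm", "kwargs": {
  "deltas": [0,0,0.2,0,0,0,-1,0.01,0,0.45,0,0,0,-1,0.01,0,0.6,0,0,0,-1,0.01,0,0.7,0,0,0,-1,0.01,0,0.7,0,0,0,-1]
}}

```text
clock: 9.35
tool_pos: [0.4443, 0.0544, 0.0582]
tool_rot: [-2.224, -2.217, 0.008]
ft_force: [-0.2, 0.0, -0.4]
gripper_width: 1.003
finger_force: 0.0
```

Call:
{"fn": "move_arm", "kwargs": {
  "deltas": [0,0,0,0,0,0,0,0,0,0,0,0,0,0,0,0,0,0,0,0,0.3,0,0,0,0,0,0,1,0,0,0,0,0,0,1,0,0,0,0,0,0,1,0,0,0,0,0,0,1]
}}

```text
clock: 10.05
tool_pos: [0.446, 0.0568, 0.0618]
tool_rot: [2.222, 2.221, 0.002]
ft_force: [-3.6, -1.7, 6.2]
gripper_width: 0.437
finger_force: 58.9
```

Call:
{"fn": "move_arm", "kwargs": {
  "deltas": [0,0,-0.1,0,0,0,1,0,0,-0.25,0,0,0,1,0,0,-0.4,0,0,0,1,0,0,-0.55,0,0,0,1,0,0,-0.65,0,0,0,1,0,0,-0.7,0,0,0,1]
}}

```text
clock: 10.65
tool_pos: [0.4463, 0.0568, 0.1672]
tool_rot: [2.221, 2.221, 0.005]
ft_force: [-0.1, -0.3, -1.5]
gripper_width: 0.435
finger_force: 59.9
```

The opening of 0.437 is narrower than the shaker's diameter suggests, so I'll look before moving on.

```bash
python3 - <<'E'
from h import *
a=get_image("side")[90:230,140:300,::-1]
cv2.imwrite("pics/g3.png",cv2.resize(a,(640,560)))
E
```

```text
(no output)
```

View pics/g3.png

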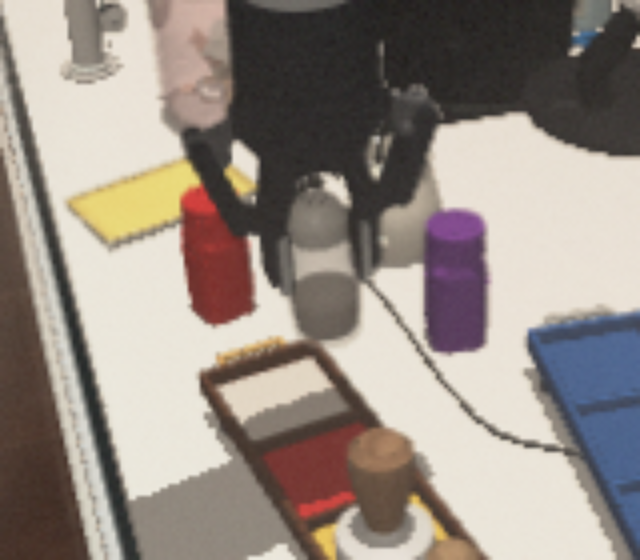

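The shaker is held upright between the pads at (325,265). I'll carry it on.

Call:
{"fn": "move_arm", "kwargs": {
  "deltas": [0,0.1,0,0,0,0,1,0,0.25,0,0,0,0,1,-0.05,0.4,0,0,0,0,1,-0.15,0.6,0,0,0,0,1,-0.25,0.75,0,0,0,0,1,-0.35,0.9,0,0,0,0,1,-0.4,1,0,0,0,0,1]
}}

```text
clock: 11.4
tool_pos: [0.5961, -0.0054, 0.1641]
tool_rot: [2.223, 2.219, -0.003]
ft_force: [0.6, -0.1, -1.0]
gripper_width: 0.434
finger_force: 59.9
```

Call:
{"fn": "move_arm", "kwargs": {
  "deltas": [-0.1,0.05,0,0,0,0,1,-0.2,0.1,0,0,0,0,1,-0.3,0.2,0,0,0,0,1,-0.37,0.235,0,0,0,0,1,-0.41,0.235,0,0,0,0,1,-0.41,0.235,0,0,0,0,1,-0.41,0.235,0,0,0,0,1]
}}

```text
clock: 12.1
tool_pos: [0.63, -0.0642, 0.1651]
tool_rot: [-2.22, -2.221, -0.0]
ft_force: [-0.2, 0.5, -1.1]
gripper_width: 0.434
finger_force: 59.9
```

Call:
{"fn": "move_arm", "kwargs": {
  "deltas": [0,0,0.1,0,0,0,1,0,0,0.2,0,0,0,1,0,0,0.35,0,0,0,1,0,0,0.5,0,0,0,1,0,0,0.6,0,0,0,1,0,0,0.62,0,0,0,1,0,0,0.62,0,0,0,1]
}}

```text
clock: 12.8
tool_pos: [0.6302, -0.0648, 0.0716]
tool_rot: [-2.221, -2.221, 0.002]
ft_force: [-0.6, 0.6, -1.2]
gripper_width: 0.434
finger_force: 59.9
```

Call:
{"fn": "move_arm", "kwargs": {
  "deltas": [0,0,0.03,0,0,0,1,0,0,0.055,0,0,0,1,0,0,0.055,0,0,0,1]
}}

```text
clock: 13.1
tool_pos: [0.6306, -0.0649, 0.0641]
tool_rot: [-2.222, -2.221, -0.0]
ft_force: [-0.1, -1.1, -0.8]
gripper_width: 0.434
finger_force: 59.9
```

Call:
{"fn": "move_arm", "kwargs": {
  "deltas": [0,0,0.012,0,0,0,1,0,0,0.02,0,0,0,1,0,0,0.02,0,0,0,1]
}}

```text
clock: 13.4
tool_pos: [0.6306, -0.0649, 0.061]
tool_rot: [-2.222, -2.221, -0.0]
ft_force: [-0.1, 0.8, -2.0]
gripper_width: 0.433
finger_force: 59.9
```

Call:
{"fn": "move_arm", "kwargs": {
  "deltas": [0,0,0.01,0,0,0,1,0,0,0.014,0,0,0,1,0,0,0.014,0,0,0,1]
}}

```text
clock: 13.7
tool_pos: [0.6309, -0.065, 0.0599]
tool_rot: [2.222, 2.221, 0.001]
ft_force: [-2.0, 0.6, 5.4]
gripper_width: 0.437
finger_force: 60.9
```

Call:
{"fn": "move_arm", "kwargs": {
  "deltas": [0,0,0,0,0,0,0.3,0,0,0,0,0,0,0,0,0,0,0,0,0,-0.5,0,0,0,0,0,0,-1,0,0,0,0,0,0,-1,0,0,0,0,0,0,-1]
}}

```text
clock: 14.3
tool_pos: [0.6306, -0.065, 0.0588]
tool_rot: [-2.222, -2.221, 0.0]
ft_force: [0.1, 0.2, 0.2]
gripper_width: 1.001
finger_force: 0.0
```

Call:
{"fn": "move_arm", "kwargs": {
  "deltas": [0,0,-0.15,0,0,0,-1,0,0,-0.4,0,0,0,-1,0,0,-0.7,0,0,0,-1,0,0,-0.7,0,0,0,-1]
}}

```text
clock: 14.7
tool_pos: [0.6347, -0.066, 0.171]
tool_rot: [2.216, 2.215, 0.013]
ft_force: [1.2, -0.8, 0.3]
gripper_width: 1.002
finger_force: 0.0
```

Call:
{"fn": "move_arm", "kwargs": {
  "deltas": [0.1,-0.3,0,0,0,0,-1,0.2,-0.6,0,0,0,0,-1,0.27,-0.9,0,0,0,0,-1,0.27,-1,0,0,0,0,-1]
}}

```text
clock: 15.1
tool_pos: [0.4764, -0.0227, 0.1628]
tool_rot: [-2.216, -2.221, 0.001]
ft_force: [0.3, 0.7, 0.5]
gripper_width: 1.0
finger_force: 0.0
```

Call:
{"fn": "move_arm", "kwargs": {
  "deltas": [0,-0.15,0,0,0,0,-1,0,-0.18,0,0,0,0,-1,0,-0.18,0,0,0,0,-1,0,-0.18,0,0,0,0,-1]
}}

```text
clock: 15.5
tool_pos: [0.4546, -0.0245, 0.1642]
tool_rot: [2.221, 2.22, 0.001]
ft_force: [0.2, 0.2, 0.4]
gripper_width: 1.0
finger_force: 0.0
```

```bash
python3 - <<'E'
from h import *
a=get_image("side")[100:290,150:370,::-1]
cv2.imwrite("pics/g4.png",cv2.resize(a,(660,570)));print(observe()["tool_pos"])
T=lambda u,v:((u+.5)/4.8-.5+185,(v+.5)/4.8-.5+195)
print(onz("top",T(490,155),.05))
E
```

```text
[ 0.45462367 -0.02457802  0.16411479]
[ 0.45122447 -0.02414174  0.05      ]
```

View pics/g4.png

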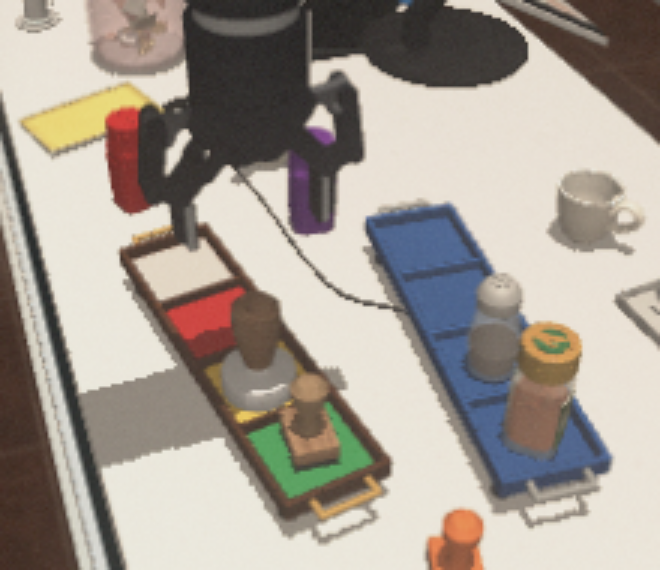

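The shaker stands upright in the third pocket, around (495,330). The gripper is above the tamper, so I'll grip it by its grip.

Call:
{"fn": "move_arm", "kwargs": {
  "deltas": [0,0,0.2,0,0,0,-1,0,0,0.45,0,0,0,-1,0,0,0.6,0,0,0,-1,0,0,0.66,0,0,0,-1,0,0,0.66,0,0,0,-1]
}}

```text
clock: 16.05
tool_pos: [0.4533, -0.0248, 0.064]
tool_rot: [-2.222, -2.22, 0.004]
ft_force: [0.3, 0.2, -0.1]
gripper_width: 1.0
finger_force: 0.0
```

Call:
{"fn": "move_arm", "kwargs": {
  "deltas": [0,0,0,0,0,0,0,0,0,0,0,0,0,0,0,0,0,0,0,0,0.3,0,0,0,0,0,0,1,0,0,0,0,0,0,1,0,0,0,0,0,0,1,0,0,0,0,0,0,1]
}}

```text
clock: 16.75
tool_pos: [0.4541, -0.0243, 0.0661]
tool_rot: [2.221, 2.221, 0.002]
ft_force: [-2.0, -0.4, 5.6]
gripper_width: 0.42
finger_force: 59.0
```

Call:
{"fn": "move_arm", "kwargs": {
  "deltas": [0,0,-0.1,0,0,0,1,0,0,-0.25,0,0,0,1,0,0,-0.4,0,0,0,1,0,0,-0.55,0,0,0,1,0,0,-0.65,0,0,0,1,0,0,-0.7,0,0,0,1,0,0,-0.7,0,0,0,1]
}}

```text
clock: 17.45
tool_pos: [0.454, -0.0243, 0.1706]
tool_rot: [2.221, 2.221, 0.003]
ft_force: [0.1, 1.7, -3.4]
gripper_width: 0.415
finger_force: 60.4
```

```bash
python3 - <<'E'
from h import *
a=get_image("side")[100:290,150:370,::-1]
cv2.imwrite("pics/g5.png",cv2.resize(a,(660,570)));print(observe()["tool_pos"])
E
```

```text
[ 0.45337954 -0.02437672  0.16970387]
```

View pics/g5.png

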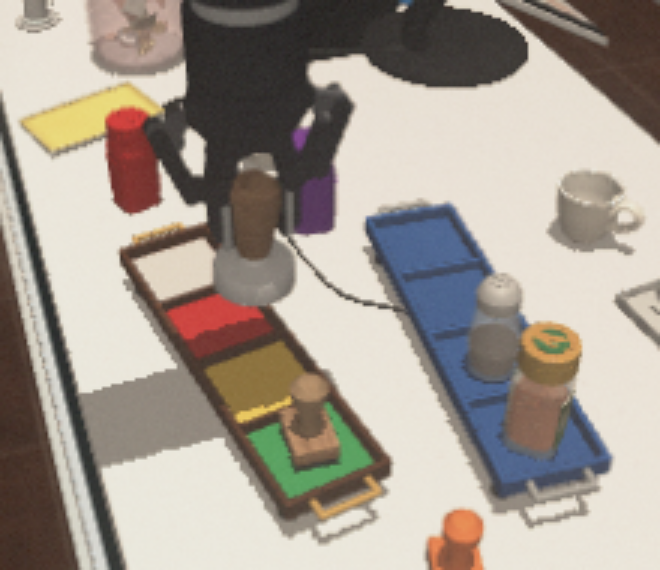

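The tamper is held upright at (255,240). I'll carry it to the second pocket from the left.

Call:
{"fn": "move_arm", "kwargs": {
  "deltas": [0.02,0.1,0,0,0,0,1,0.06,0.25,0,0,0,0,1,0.1,0.4,0,0,0,0,1,0.15,0.6,0,0,0,0,1,0.19,0.75,0,0,0,0,1,0.22,0.9,0,0,0,0,1,0.25,1,0,0,0,0,1]
}}

```text
clock: 18.2
tool_pos: [0.6041, 0.0134, 0.1678]
tool_rot: [-2.221, -2.221, 0.004]
ft_force: [0.5, -0.7, -3.5]
gripper_width: 0.41
finger_force: 60.6
```

Call:
{"fn": "move_arm", "kwargs": {
  "deltas": [0,0.1,0,0,0,0,1,0,0.18,0,0,0,0,1,0,0.233,0,0,0,0,1,0,0.233,0,0,0,0,1,0,0.233,0,0,0,0,1]
}}

```text
clock: 18.7
tool_pos: [0.6378, 0.0128, 0.1691]
tool_rot: [-2.221, -2.22, 0.002]
ft_force: [-0.2, 0.7, -3.4]
gripper_width: 0.413
finger_force: 60.6
```

Call:
{"fn": "move_arm", "kwargs": {
  "deltas": [0,0,0.1,0,0,0,1,0,0,0.2,0,0,0,1,0,0,0.35,0,0,0,1,0,0,0.5,0,0,0,1,0,0,0.6,0,0,0,1,0,0,0.62,0,0,0,1,0,0,0.62,0,0,0,1]
}}

```text
clock: 19.4
tool_pos: [0.6381, 0.013, 0.0763]
tool_rot: [-2.221, -2.221, 0.002]
ft_force: [-0.1, 0.4, -1.5]
gripper_width: 0.414
finger_force: 60.6
```

Call:
{"fn": "move_arm", "kwargs": {
  "deltas": [0,0,0.02,0,0,0,1,0,0,0.04,0,0,0,1,0,0,0.04,0,0,0,1]
}}

```text
clock: 19.7
tool_pos: [0.6387, 0.0132, 0.0712]
tool_rot: [2.221, 2.221, 0.001]
ft_force: [-1.0, 0.1, -3.9]
gripper_width: 0.406
finger_force: 60.6
```

Call:
{"fn": "move_arm", "kwargs": {
  "deltas": [0,0,0.015,0,0,0,1,0,0,0.03,0,0,0,1,0,0,0.03,0,0,0,1]
}}

```text
clock: 20.0
tool_pos: [0.6383, 0.0131, 0.0662]
tool_rot: [-2.221, -2.221, 0.0]
ft_force: [-0.3, 0.2, -3.7]
gripper_width: 0.414
finger_force: 60.6
```

Call:
{"fn": "move_arm", "kwargs": {
  "deltas": [0,0,0.01,0,0,0,1,0,0,0.018,0,0,0,1,0,0,0.018,0,0,0,1]
}}

```text
clock: 20.3
tool_pos: [0.6387, 0.0131, 0.0643]
tool_rot: [2.222, 2.221, 0.001]
ft_force: [-1.8, -0.5, 1.2]
gripper_width: 0.413
finger_force: 60.8
```

Call:
{"fn": "move_arm", "kwargs": {
  "deltas": [0,0,0,0,0,0,0.3,0,0,0,0,0,0,0,0,0,0,0,0,0,-0.5,0,0,0,0,0,0,-1,0,0,0,0,0,0,-1,0,0,0,0,0,0,-1]
}}

```text
clock: 20.9
tool_pos: [0.6387, 0.013, 0.0639]
tool_rot: [2.222, 2.221, 0.0]
ft_force: [0.4, -0.2, -0.5]
gripper_width: 1.002
finger_force: 0.0
```

Call:
{"fn": "move_arm", "kwargs": {
  "deltas": [0,0,-0.15,0,0,0,-1,0,0,-0.4,0,0,0,-1,0,0,-0.7,0,0,0,-1,0,0,-0.7,0,0,0,-1]
}}

```text
clock: 21.3
tool_pos: [0.6427, 0.0125, 0.176]
tool_rot: [2.217, 2.216, 0.015]
ft_force: [0.9, -0.3, 0.5]
gripper_width: 1.002
finger_force: 0.0
```

Call:
{"fn": "move_arm", "kwargs": {
  "deltas": [-0.1,-0.3,0,0,0,0,-1,-0.3,-0.6,0,0,0,0,-1,-0.55,-0.9,0,0,0,0,-1,-0.72,-1,0,0,0,0,-1]
}}

```text
clock: 21.7
tool_pos: [0.486, -0.0955, 0.1682]
tool_rot: [-2.219, -2.221, -0.0]
ft_force: [1.6, -0.7, 1.3]
gripper_width: 1.0
finger_force: 0.0
```

Call:
{"fn": "move_arm", "kwargs": {
  "deltas": [0,-0.13,0,0,0,0,-1,0,-0.13,0,0,0,0,-1,0,-0.13,0,0,0,0,-1,0,-0.13,0,0,0,0,-1]
}}

```text
clock: 22.1
tool_pos: [0.4701, -0.0942, 0.1689]
tool_rot: [2.219, 2.222, 0.001]
ft_force: [0.6, -0.3, -0.3]
gripper_width: 0.999
finger_force: 0.0
```

```bash
python3 - <<'E'
from h import *
a=get_image("side")[100:290,150:370,::-1]
cv2.imwrite("pics/g6.png",cv2.resize(a,(660,570)));print(observe()["tool_pos"])
E
```

```text
[ 0.47011501 -0.09419728  0.1688322 ]
```

View pics/g6.png

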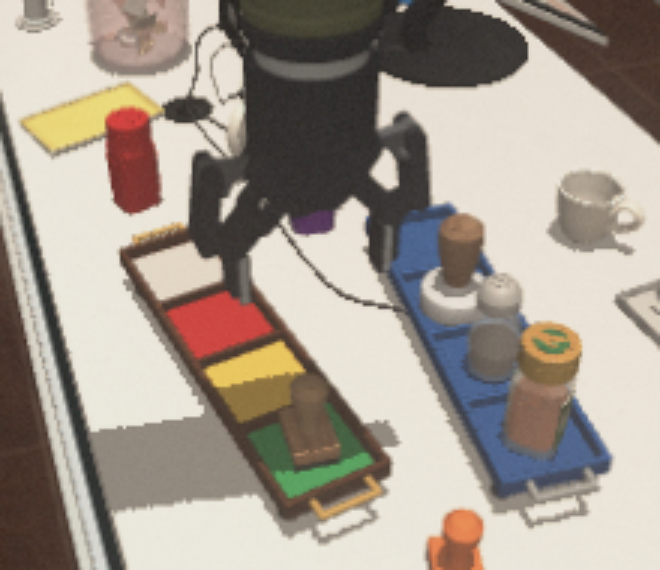

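The tamper stands upright in its pocket at (455,270). The stamp is the last one.

Call:
{"fn": "move_arm", "kwargs": {
  "deltas": [0,0,0.2,0,0,0,-1,0,0,0.45,0,0,0,-1,0,0,0.6,0,0,0,-1,0,0,0.7,0,0,0,-1,0,0,0.71,0,0,0,-1]
}}

```text
clock: 22.65
tool_pos: [0.4679, -0.0945, 0.0601]
tool_rot: [-2.219, -2.221, 0.007]
ft_force: [-0.7, 0.5, 0.6]
gripper_width: 1.0
finger_force: 0.0
```

Call:
{"fn": "move_arm", "kwargs": {
  "deltas": [0,0,0,0,0,0,0,0,0,0,0,0,0,0,0,0,0,0,0,0,0.3,0,0,0,0,0,0,1,0,0,0,0,0,0,1,0,0,0,0,0,0,1,0,0,0,0,0,0,1]
}}

```text
clock: 23.35
tool_pos: [0.4697, -0.0949, 0.0632]
tool_rot: [2.221, 2.221, 0.002]
ft_force: [-1.3, -0.5, 5.6]
gripper_width: 0.276
finger_force: 58.6
```

Call:
{"fn": "move_arm", "kwargs": {
  "deltas": [0,0,-0.1,0,0,0,1,0,0,-0.25,0,0,0,1,0,0,-0.4,0,0,0,1,0,0,-0.55,0,0,0,1,0,0,-0.65,0,0,0,1,0,0,-0.7,0,0,0,1,0,0,-0.7,0,0,0,1]
}}

```text
clock: 24.05
tool_pos: [0.4696, -0.0949, 0.168]
tool_rot: [2.221, 2.221, 0.003]
ft_force: [0.4, 0.1, -1.2]
gripper_width: 0.275
finger_force: 58.9
```

```bash
python3 - <<'E'
from h import *
a=get_image("side")[100:290,150:370,::-1]
cv2.imwrite("pics/g7.png",cv2.resize(a,(660,570)));print(observe()["tool_pos"])
E
```

```text
[ 0.46895195 -0.09483497  0.16707168]
```

View pics/g7.png

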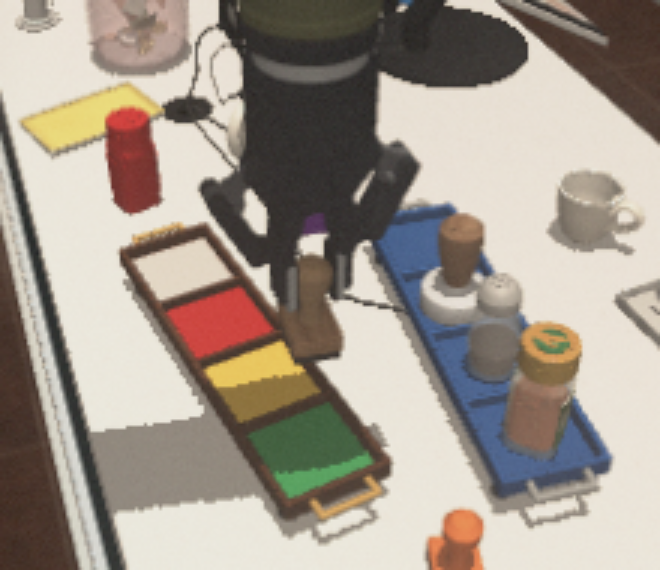

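The stamp is held upright at (312,305). I'll take it to the left-end pocket, moving left over the emptied rack first.

Call:
{"fn": "move_arm", "kwargs": {
  "deltas": [0.1,0,0,0,0,0,1,0.25,0,0,0,0,0,1,0.4,0.02,0,0,0,0,1,0.6,0.06,0,0,0,0,1,0.75,0.1,0,0,0,0,1,0.9,0.15,0,0,0,0,1,1,0.2,0,0,0,0,1]
}}

```text
clock: 24.8
tool_pos: [0.4984, 0.0568, 0.1659]
tool_rot: [-2.219, -2.222, 0.003]
ft_force: [0.6, 0.2, -0.7]
gripper_width: 0.276
finger_force: 58.8
```

Call:
{"fn": "move_arm", "kwargs": {
  "deltas": [0.07,0.13,0,0,0,0,1,0.15,0.3,0,0,0,0,1,0.2,0.5,0,0,0,0,1,0.237,0.7,0,0,0,0,1,0.237,0.85,0,0,0,0,1,0.237,0.95,0,0,0,0,1,0.237,0.975,0,0,0,0,1,0.237,0.975,0,0,0,0,1]
}}

```text
clock: 25.6
tool_pos: [0.6451, 0.0899, 0.1661]
tool_rot: [-2.222, -2.22, 0.003]
ft_force: [-0.5, 0.5, -0.8]
gripper_width: 0.281
finger_force: 58.9
```

Call:
{"fn": "move_arm", "kwargs": {
  "deltas": [0,0,0.1,0,0,0,1,0,0,0.2,0,0,0,1,0,0,0.35,0,0,0,1,0,0,0.5,0,0,0,1,0,0,0.6,0,0,0,1,0,0,0.62,0,0,0,1,0,0,0.62,0,0,0,1]
}}

```text
clock: 26.3
tool_pos: [0.6448, 0.0906, 0.0737]
tool_rot: [-2.221, -2.221, 0.001]
ft_force: [-0.0, 0.5, -0.2]
gripper_width: 0.283
finger_force: 58.9
```

Release is expected at a TCP height of about 0.061 m.

Call:
{"fn": "move_arm", "kwargs": {
  "deltas": [0,0,0.03,0,0,0,1,0,0,0.06,0,0,0,1,0,0,0.06,0,0,0,1]
}}

```text
clock: 26.6
tool_pos: [0.6452, 0.0907, 0.0651]
tool_rot: [-2.221, -2.221, 0.0]
ft_force: [-0.5, -0.6, -0.8]
gripper_width: 0.279
finger_force: 58.9
```

Call:
{"fn": "move_arm", "kwargs": {
  "deltas": [0,0,0.01,0,0,0,1,0,0,0.02,0,0,0,1,0,0,0.02,0,0,0,1]
}}

```text
clock: 26.9
tool_pos: [0.6453, 0.0906, 0.0622]
tool_rot: [-2.222, -2.221, 0.0]
ft_force: [0.0, -0.3, -1.1]
gripper_width: 0.276
finger_force: 58.9
```

Call:
{"fn": "move_arm", "kwargs": {
  "deltas": [0,0,0.01,0,0,0,1,0,0,0.014,0,0,0,1,0,0,0.014,0,0,0,1]
}}

```text
clock: 27.2
tool_pos: [0.6457, 0.0905, 0.0614]
tool_rot: [2.222, 2.221, 0.001]
ft_force: [-1.4, -1.0, 4.7]
gripper_width: 0.277
finger_force: 59.4
```

Call:
{"fn": "move_arm", "kwargs": {
  "deltas": [0,0,0,0,0,0,0.3,0,0,0,0,0,0,0,0,0,0,0,0,0,-0.5,0,0,0,0,0,0,-1,0,0,0,0,0,0,-1,0,0,0,0,0,0,-1]
}}

```text
clock: 27.8
tool_pos: [0.6453, 0.0906, 0.0601]
tool_rot: [2.222, 2.221, 0.0]
ft_force: [0.6, 0.4, -0.0]
gripper_width: 0.997
finger_force: 0.0
```

Call:
{"fn": "move_arm", "kwargs": {
  "deltas": [0,0,-0.15,0,0,0,-1,0,0,-0.4,0,0,0,-1,0,0,-0.7,0,0,0,-1,0,0,-0.9,0,0,0,-1,0,0,-0.9,0,0,0,-1]
}}

```text
clock: 28.3
tool_pos: [0.6484, 0.0905, 0.2011]
tool_rot: [2.218, 2.217, 0.013]
ft_force: [-0.4, -0.7, -0.1]
gripper_width: 1.003
finger_force: 0.0
```

Call:
{"fn": "move_arm", "kwargs": {
  "deltas": [0.2,-0.3,0,0,0,0,-1,0.4,-0.6,0,0,0,0,-1,0.6,-0.9,0,0,0,0,-1,0.7,-1,0,0,0,0,-1,0.7,-1,0,0,0,0,-1]
}}

```text
clock: 28.8
tool_pos: [0.491, 0.2003, 0.1944]
tool_rot: [-2.209, -2.228, 0.001]
ft_force: [0.2, 0.0, -0.1]
gripper_width: 1.0
finger_force: 0.0
```

Call:
{"fn": "move_arm", "kwargs": {
  "deltas": [0.3,0,0,0,0,0,-1,0.6,0,0,0,0,0,-1,0.9,0,0,0,0,0,-1,0.9,0,0,0,0,0,-1]
}}

```text
clock: 29.2
tool_pos: [0.4931, 0.3381, 0.1937]
tool_rot: [-2.209, -2.23, -0.001]
ft_force: [0.6, 0.1, 1.3]
gripper_width: 1.0
finger_force: 0.0
```

```bash
python3 - <<'E'
from h import *
a=get_image("side")[80:290,120:370,::-1]; b=get_image("top")[110:270,100:360,::-1]
cv2.imwrite("pics/f.png",np.hstack([cv2.resize(a,(400,336)),cv2.resize(b,(400,246),interpolation=cv2.INTER_CUBIC) if 0 else cv2.copyMakeBorder(cv2.resize(b,(400,246)),0,90,0,0,0)]))
E
```

```text
(no output)
```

View pics/f.png

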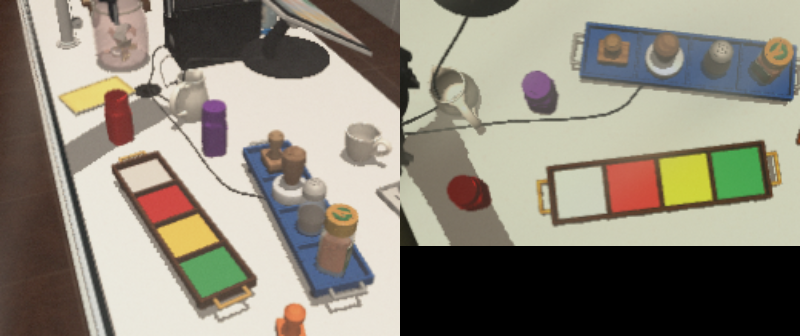

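All four stand upright in the blue rack. In the top view, from left to right, they are the stamp (613,48), tamper (665,52), shaker (720,57) and spice jar (773,60). The jug (450,95) hasn't moved, and the arm is clear.

```bash
python3 -c "
from workcell import *
print(job_done())"
```

```text
the job is handed in; nothing more can be done
None
```

The four items now stand upright in the blue rack in reverse order (stamp, tamper, shaker, spice jar from left to right), the milk jug was not touched, and the job was handed in at about 29 s.

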